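# Draw the red setting anvil out of its bore with the lift hook

## Task

Take the wooden-handled lift hook from its cradle, hook the wire loop of the red setting anvil and draw the anvil up out of its deep bore in the wooden block. Stand it upright in the green tray without dropping it, unhook it, and hang the hook back in the cradle where it was. Use only the hook on the red anvil, not the fingers, and leave the blue anvil in its bore.

Things in the scene. Friction and masses are not known exactly. Their poses are not given: they have to be found in the camera images.
- lift_hook: Hook, 0.12 kg, hangs in 24 mm slot (along x) of grey cradle, top z 0.112; lifts straight up. Origin: shank axis, underside of collar (40x50x6 mm) resting there. z up. Wood handle x 28, y 16 mm, z 6..68: grip across y. Shank 6 mm thick, down to z -88. Toe (brass-dot side, -x), 6 mm bar: flat to x -8, then up to tip end x -18, tip top z -76. Hooked wire sits at x -6, wire centre z -79 mm.
- red_anvil: Red disc, 53 mm wide, 28 high, about 0.18 kg, loose in one of two bores of a wooden block. Origin: centre of underside, z up. Rigid upright loop of 5 mm steel wire on top, in its y-z plane: legs at y +-16 mm, peaked top, wire centre at z 60 mm in the middle, 55 at y +-13; opening 27 wide, 29 high. Hook it along the anvil's x, from either side.
- blue_anvil: Blue disc with loop, same form and size as the red one, loose in the other bore. Origin: centre of underside. The fixed wooden block is 108x205 mm, top at z 0.105; its two upright bores are 76 mm wide, floor at z 0.010, 96 mm apart; each anvil starts within 3 mm of its bore's axis.
- tray: Fixed shallow green tray, 130x130 mm outside, 18 mm high, walls and floor 4 mm thick. Origin: centre of underside; inner floor 4 mm above it; z up.

How it is judged:
By the outcome, as a careful person would: the job done as asked, in the order asked, and still so for the second after the job is handed in, with the robot touching nothing.
It also fails if it takes over 61 s, if anything falls off the work surface, if the arm or the gripper's body presses on something with over 40 N, if the wrist force passes 120 N, or if a joint passes its speed limit or range.

## Robot

A 6-joint arm with a two-finger parallel gripper is mounted at the origin on a cart in front of the work surface, level with it; the furniture and walls round the work are solid. World frame = base frame: x ahead of the robot, y to its left, z up, the work surface at z = 0. Lengths are in m, angles in degrees, forces in N, time in s.
With the tool pointing down it reaches from about 0.25 to 0.725 m from the base axis. Payload 9.7 kg.
Tool frame: the origin (TCP) lies at the very end of the fingers, on their centre line; the grasp point (between the pads) lies 19 mm behind it (bot.hold_point_z is the distance from the TCP to the grasp point, in m); z points along the fingers, y is the line along which they close (so a half turn about z gives the same grasp; the last joint's range is limited). The gripper opens to 85 mm and grips with 20 to 120 N. Pads are 22 mm wide; open, the fingers measure 114 mm over their backs; the gripper's body (76 mm by 85 mm) begins 54 mm behind the grasp point. The pads swing forward as they close: fully open they stand 13 mm farther back than shut.
Start: joints at [70.474, 4.979, 10.078, 95.1, 0, 90], TCP at [0.184, 0.518, 0.206] pointing down, gripper open.
Joint ranges: [-179.16, 179.16], [-48.56, 103.87], [-65.8, 70.77], [-126.05, 130.52], [-82.76, 87.17], [-180, 180]. Speed limits (degrees/s): [127.2, 127.2, 147.25, 180, 180, 180].

## Interface

Orientations are given as [roll, pitch, yaw] about the fixed x, y, z axes, in that order (R = Rz(yaw) Ry(pitch) Rx(roll)).
In Python, from workcell import bot gives the robot as it stands.
- The arm moves only by the tool play_rows, never from a script. Its argument "targets" is a list of rows, each an object with "grip": the closure in counts, from 0 (fully open) to 255 (shut); "linear": the shift along the world's x, y, z in cm, a list of three; "delta_rot": the turn, a rotation vector about the world's x, y, z in rad, a list of three. A call has 1 to 10 rows; each row is the pose to reach, as a shift and turn from the pose commanded when the call began; what a row does not reach only later rows make up. A row lasts 1/10 s, in which the tool goes at most 50 mm and 8.59 degrees, less where a joint would pass 70% of its speed; a pose out of reach is approached as far as the arm can. A call with a gripper value outside its range is refused whole. The fingers move at their own pace and stop on an object; "force" is the grip in N (left out, the last holds). Time passes only in rows, so rows that repeat a pose let the fingers close. It gives the time, the measured TCP pose, the force, the opening and the grip force at its end, in the units of the state.
- bot.get_obs(): the state, without advancing time (a new reading comes with each control period).
- bot.camera(name): name is "scene" or "side" or "wrist"; returns a dict with "color" (384x512x3 uint8, red, green, blue), "range_z" (384x512 float32, m along the optical axis (not along the pixel's ray), 0 where there is no reading), "fov_y" (degrees; the focal length in pixels is half the picture's height over the tangent of half this angle, whatever the lens; pixels are square), "cx", "cy" (the principal point, pixels), "world_to_cam" (4x4, takes a point from world to camera coordinates). Camera axes: x right, y up, looking along -z (the intrinsics and any distortion apply to the point x, -y, -z); pixel columns grow to the right and rows downward; lengths in m; the calibration is good to about 2 mm. A picture is of the moment at which its call begins.
- bot.job_done(): hands the job in; it is judged then, once.
Trained networks look in a picture, given as the dict that the camera call returned (one of the last four; its "shot" number tells which), for a name from the list of things; names that differ only in an ending like _2 or _b are one class to them, and where a whole thing is asked for, a point or a joint stands for the part that bears it (a point fixed in the world has none). Each returns a list of dicts, best first, with "conf" (0 to 1); they miss things now and then, are a little off and sometimes report something else, mostly with a low value. They report only what shows in the picture. A call takes as long as a camera call.
- bot.search_frame(picture, target): "box" ([left, top, right, bottom] in pixels, round what is visible of it).
- bot.trace(picture, target): "pixels" (384x512 bool, what is visible of it) and "box" ([left, top, right, bottom] in pixels, round what is visible of it).
- bot.pinpoint(picture, target): "pixel" ([column, row] in pixels: a listed point, or the origin of a listed thing).
The state is a dict: "time": time; "q": joint angles; "qd": joint speeds; "joint_efforts": joint torques, N m; "ee_pos": TCP position; "tcp_rot": TCP orientation; "wrist_force": force on the tool from outside, world axes, zero at the start; "torque": the same for the moment, N m; "opening": finger opening in m; "grasp_force": force on a finger pad.
Only numpy, scipy, OpenCV 4.12 (cv2) and the standard library are available. Lean on these libraries where they do the work, as an engineer would, in place of code of your own. Each camera call takes 0.05 s, during which the arm holds its last target. There are 200 camera calls.

## Working session

There is one attempt and no reset: what is moved stays moved. The work goes in short steps, Python scripts to look and compute and a tool call to move; the robot and the scene stay as the last step left them, time stands still between calls to the robot, and variables do not carry over. Pictures are saved under pics/ and viewed, at most 10 in all, crops included, and the job is handed in when it is done.

Besides the shell and the picture viewer there is one more tool, called after "Emit:" by a JSON object that holds its "fn" and its "kwargs". play_rows: Moves the arm, as the interface text tells. Its arguments: {"type":"object","properties":{"targets":{"type":"array","items":{"type":"object","properties":{"grip":{"type":"number"},"linear":{"type":"array","items":{"type":"number"}},"delta_rot":{"type":"array","items":{"type":"number"}}}}},"force":{"type":"number"}},"required":["targets"]}

```bash
mkdir -p pics; cat > h.py <<'E'
import numpy as np,cv2
from workcell import bot
def cloud(p):
    c=p["color"];H,W=c.shape[:2];f=H/2/np.tan(np.radians(p["fov_y"])/2)
    v,u=np.mgrid[:H,:W];d=p["range_z"].astype(float)
    P=np.stack([(u-p["cx"])/f*d,-(v-p["cy"])/f*d,-d,np.ones_like(d)],-1)
    X=(P@np.linalg.inv(p["world_to_cam"]).T)[...,:3];X[d==0]=np.nan
    return X
def save(p,n,box=None,s=1):
    c=p["color"][...,::-1]
    if box: c=c[box[1]:box[3],box[0]:box[2]]
    cv2.imwrite("pics/"+n,cv2.resize(c,None,fx=s,fy=s))
E
python3 - <<'E'
from h import *
print(bot.get_obs()); 
ims=[]
for n in ["scene","side","wrist"]:
    p=bot.camera(n);X=cloud(p);ims.append(p["color"][...,::-1])
    print(n,[k for k in p],p["fov_y"],p["cx"],p["cy"],np.linalg.inv(p["world_to_cam"])[:3,3].round(3))
    for t in ["lift_hook","red_anvil","blue_anvil","tray"]:
        for r in bot.trace(p,t)[:2]:
            m=r["pixels"];Q=X[m];Q=Q[~np.isnan(Q[:,0])]
            print(t,round(r["conf"],2),np.array(r["box"]).round(),"med",np.median(Q,0).round(3),"lo",np.percentile(Q,2,axis=0).round(3),"hi",np.percentile(Q,98,axis=0).round(3))
        for r in bot.pinpoint(p,t)[:2]: print("  pt",round(r["conf"],2),np.array(r["pixel"]).round(1))
cv2.imwrite("pics/a.png",cv2.resize(np.vstack([np.hstack(ims[:2]),np.hstack([ims[2],ims[2]*0])]),(800,600)))
E
```

```text
{'time': 0.0, 'q': array([7.04744429e+01, 5.01108198e+00, 1.00324060e+01, 9.50987382e+01,
       2.83467730e-04, 9.00007513e+01]), 'qd': array([ 0.02821555,  0.01894355,  0.0906022 , -0.01607637, -0.12102584,
        0.03185717]), 'joint_efforts': array([-1.90510662e-03, -5.20386636e+01,  4.64803720e+01,  1.65054621e-02,
       -9.36851006e-05,  1.57128216e-05]), 'ee_pos': array([0.18373358, 0.51811763, 0.20576492]), 'tcp_rot': array([-1.79922586e+02, -2.82452432e-04,  1.60473691e+02]), 'wrist_force': array([ 0.41306351, -0.49685476,  0.80516566]), 'torque': array([ 0.04057519, -0.02079455,  0.03900621]), 'grasp_force': 0.0, 'opening': 0.08579378978311429}
scene ['color', 'range_z', 'fov_y', 'cx', 'cy', 'world_to_cam', 'shot'] 45.12248020992717 260.1937619659658 192.1517332481707 [0.578 0.203 0.829]
  pt 0.65 [309.7 220.5]
red_anvil 0.75 [193. 194. 213. 208.] med [ 0.619 -0.281  0.039] lo [ 0.601 -0.294  0.036] hi [ 0.64  -0.258  0.072]
  pt 0.5 [205.7 214.6]
blue_anvil 0.57 [198. 237. 221. 256.] med [ 0.614 -0.181  0.039] lo [ 0.593 -0.197  0.036] hi [ 0.635 -0.161  0.072]
  pt 0.84
[... 180 characters left out ...]
_y', 'cx', 'cy', 'world_to_cam', 'shot'] 43.9898670212897 255.77006082521345 194.18934548372067 [0.61  0.306 0.812]
lift_hook 0.72 [210. 232. 230. 248.] med [ 0.612 -0.183  0.039] lo [ 0.592 -0.198  0.034] hi [ 0.631 -0.133  0.105]
  pt 0.8 [321. 221.]
  pt 0.55 [214.  217.6]
blue_anvil 0.64 [210. 238. 228. 249.] med [ 0.615 -0.184  0.039] lo [ 0.596 -0.209  0.018] hi [ 0.632 -0.161  0.073]
  pt 0.54 [223.2 257.3]
tray 0.73 [272. 152. 346. 202.] med [ 0.407 -0.362  0.004] lo [ 0.345 -0.424  0.   ] hi [ 0.472 -0.295  0.019]
  pt 0.58 [306.3 178.9]
wrist ['color', 'range_z', 'fov_y', 'cx', 'cy', 'world_to_cam', 'shot'] 60.64103074451056 250.72062303611565 193.48985430044002 [0.123 0.541 0.373]
```

View pics/a.png

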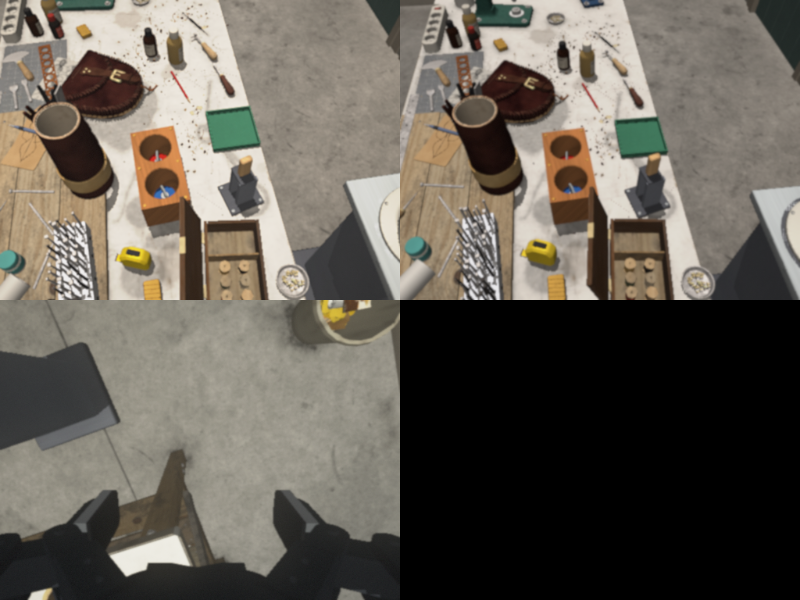

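The pictures show the orange block with red bore (near panel px 158,150) and blue bore (160,185), the green tray (232,128), and the dark cradle with the hook's wooden handle (243,170). Next step: measure them.

```bash
python3 - <<'E'
from h import *
ims=[]
for n in ["scene","side"]:
    p=bot.camera(n);X=cloud(p);c=p["color"].astype(int)
    ims.append(cv2.resize(p["color"][120:290,160:370,::-1],None,fx=2.4,fy=2.4,interpolation=cv2.INTER_CUBIC) if 0 else cv2.resize(p["color"][130:280,170:350,::-1],(400,333),interpolation=cv2.INTER_CUBIC))
    x,y,z=X[...,0],X[...,1],X[...,2]
    print(n)
    # block top
    m=(abs(z-0.105)<0.004)&(x>.5)&(x<.75)&(y>-.36)&(y<-.06)&(c[...,0]>c[...,2]+40)
    Q=X[m];print("block",m.sum(),cv2.minAreaRect(Q[:,:2].astype(np.float32)*1000),np.median(Q[:,2]))
    # tray
    m=(z>.012)&(z<.024)&(c[...,1]>c[...,0]+25)&(x<.52)&(y<-.25)
    Q=X[m];print("tray rim",m.sum(),cv2.minAreaRect(Q[:,:2].astype(np.float32)*1000))
    # cradle area
    m0=(x>.28)&(x<.5)&(y>-.28)&(y<-.05)&(z>.02)
    for lo,hi in [(.02,.06),(.06,.1),(.1,.11),(.11,.116),(.116,.13),(.13,.15),(.15,.17),(.17,.178),(.178,.19)]:
        m=m0&(z>lo)&(z<hi)
        if m.sum()>5:
            Q=X[m];print(lo,hi,m.sum(),Q.mean(0).round(4),cv2.minAreaRect(Q[:,:2].astype(np.float32)*1000),c[m].mean(0).round())
    # loops
    for nm,cy in (("red",-.28),("blue",-.18)):
        m=(abs(x-.62)<.05)&(abs(y-cy)<.05)&(z>.048)&(z<.09)&((c.max(-1)-c.min(-1))<60)
        Q=X[m];print(nm,m.sum());
        print(Q.round(3).tolist())
cv2.imwrite("pics/b.png",np.hstack(ims))
E
```

```text
scene
block 3607 ((655.0369873046875, -219.4639434814453), (185.52731323242188, 208.14756774902344), 3.8611092567443848) 0.10517343841082416
tray rim 401 ((409.0699768066406, -361.3918762207031), (129.00657653808594, 131.7709503173828), 0.1043611615896225)
0.02 0.06 738 [ 0.4455 -0.1037  0.0413] ((439.47576904296875, -117.01580810546875), (114.3661880493164, 89.92401123046875), 72.318359375) [64. 56. 51.]
0.06 0.1 529 [ 0.4386 -0.1176  0.0725] ((440.3794860839844, -116.41209411621094), (111.53841400146484, 90.97747039794922), 72.44400024414062) [90. 81. 75.]
0.1 0.11 72 [ 0.429  -0.1455  0.1052] ((435.50799560546875, -148.45590209960938), (31.19782829284668, 63.674556732177734), 57.751853942871094) [79. 78. 78.]
0.11 0.116 86 [ 0.4305 -0.1503  0.1137] ((427.9999084472656, -163.2777099609375), (45.88460159301758, 49.61989974975586), 16.381439208984375) [90. 88. 88.]
0.116 0.13 345 [ 0.4315 -0.1553  0.1188] ((430.1195983886719, -162.32659912109375), (39.6601448059082, 49.85298156738281), 16.848230361938477) [84. 81. 79.]
0.13 0.15 92 [ 0.4325 -0.1566  0.1403] ((431.13385009765625, -156
[... 28228 characters left out ...]
-0.176, 0.07], [0.646, -0.188, 0.053], [0.644, -0.19, 0.049], [0.618, -0.185, 0.053], [0.616, -0.186, 0.051], [0.614, -0.173, 0.071], [0.612, -0.172, 0.072], [0.611, -0.173, 0.071], [0.618, -0.186, 0.049], [0.614, -0.172, 0.069], [0.613, -0.171, 0.071], [0.611, -0.17, 0.072], [0.613, -0.17, 0.069], [0.611, -0.169, 0.07], [0.609, -0.169, 0.07], [0.613, -0.167, 0.069], [0.611, -0.166, 0.072], [0.609, -0.167, 0.069], [0.611, -0.166, 0.067], [0.609, -0.166, 0.067], [0.608, -0.167, 0.066], [0.611, -0.164, 0.068], [0.61, -0.163, 0.069], [0.608, -0.164, 0.067], [0.61, -0.162, 0.068], [0.608, -0.162, 0.066], [0.61, -0.162, 0.064], [0.608, -0.159, 0.068], [0.606, -0.161, 0.065], [0.61, -0.16, 0.064]]
```

View pics/b.png

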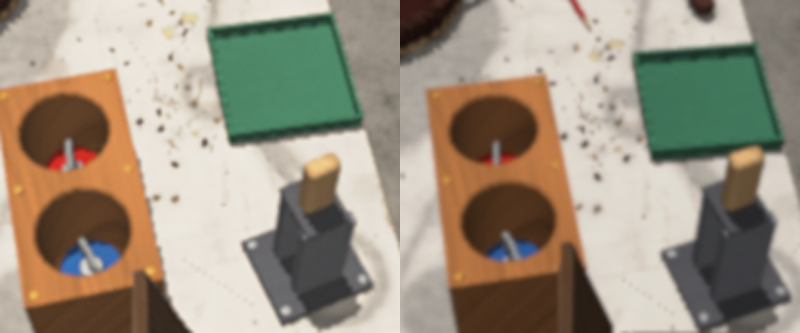

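The crops show the cradle's slot with the handle (scene crop px 320,180), the tray empty, and both loops at the bottom of the bores. The red loop's plane lies nearly along world y. One more check for obstacle heights.

```bash
python3 - <<'E'
from h import *
G=np.full((11,22),-1.)
for n in ["scene","side"]:
    p=bot.camera(n);X=cloud(p);c=p["color"].astype(int)
    Q=X.reshape(-1,3);Q=Q[~np.isnan(Q[:,0])]
    i=((Q[:,0]-.2)/.05).astype(int);j=((Q[:,1]+.5)/.05).astype(int)
    k=(Q[:,0]>.2)&(i<11)&(Q[:,1]>-.5)&(j<22);np.maximum.at(G,(i[k],j[k]),Q[k,2])
    x,y,z=X[...,0],X[...,1],X[...,2]
    m=(abs(x-.62)<.008)&(abs(y+.27)<.022)&(z>.052)&(z<.085)
    L=X[m];d=L[:,:2]-L[:,:2].mean(0);w=np.polyfit(L[:,1],L[:,0],1)
    print(n,len(L),"loop mean",L.mean(0).round(4),"dx/dy",w[0].round(3),"ymin/max",L[:,1].min().round(4),L[:,1].max().round(4), "x at -.27",np.polyval(w,-.27).round(4),"yrange z>.0655",L[L[:,2]>.0655][:,1].min().round(4),L[L[:,2]>.0655][:,1].max().round(4))
    m=(abs(z-.1045)<.004)&(x>.56)&(x<.7)&(y>-.32)&(y<-.23);Q=X[m];
    # bore rim: block top points close to bore axis -> circle fit by inner boundary
    a=np.arctan2(Q[:,1]+.27,Q[:,0]-.62);r=np.hypot(Q[:,0]-.62,Q[:,1]+.27)
    pts=[Q[(a>t)&(a<t+.3)][np.argmin(r[(a>t)&(a<t+.3)])][:2] for t in np.arange(-3.1,3,.3) if ((a>t)&(a<t+.3)).sum()>3]
    pts=np.array(pts);s=np.linalg.lstsq(np.c_[2*pts,np.ones(len(pts))],(pts**2).sum(1),rcond=None)[0]
    print("bore",s[:2].round(4),"R",np.sqrt(s[2]+s[0]**2+s[1]**2).round(4),len(pts))
print("cols y -.5..; rows x .2.. (cm)");print((G*100).round().astype(int))
E
```

```text
scene 38 loop mean [ 0.6193 -0.269   0.0693] dx/dy 0.051 ymin/max -0.2853 -0.256 x at -.27 0.6192 yrange z>.0655 -0.2853 -0.256
bore [ 0.6195 -0.2694] R 0.0374 21
side 22 loop mean [ 0.6185 -0.2691  0.0687] dx/dy 0.022 ymin/max -0.2826 -0.2593 x at -.27 0.6185 yrange z>.0655 -0.2826 -0.2593
bore [ 0.6187 -0.2671] R 0.0377 20
cols y -.5..; rows x .2.. (cm)
[[-100 -100 -100 -100 -100 -100 -100 -100 -100 -100 -100 -100 -100 -100
  -100 -100 -100 -100 -100 -100 -100 -100]
 [-100 -100 -100 -100 -100 -100 -100 -100 -100 -100 -100 -100 -100 -100
  -100 -100 -100 -100 -100 -100 -100 -100]
 [   0    2    2    2    2    0    0    0    0    0    2    2 -100 -100
  -100 -100 -100 -100 -100 -100 -100 -100]
 [   3    2    1    2    2    0    1   11    0    0    2    2 -100 -100
  -100 -100 -100 -100 -100 -100 -100 -100]
 [   1    2    1    2    2    0   18   17    7    7    6    6    6 -100
  -100 -100 -100 -100 -100 -100 -100 -100]
 [   0    2    2    2    2    1   12    1    7    6    5    5 -100 -100
  -100 -100 -100 -100 -100 -100 -100 -100]
 [   1    1    1    1    1    1    1    0   12   10    8    7 -100 -100
  -100 -100 -100 -100 -100 -100 -100 -100]
 [   0    0    0   11   11   11   11   11   19   20   20   19   18 -100
  -100 -100 -100 -100 -100 -100 -100 -100]
 [   0    1 -100   11   11   11   11   11    0    0    2   19 -100 -100
  -100 -100 -100 -100 -100 -100 -100 -100]
 [   5    1    0   11   11   11   11   11    6    7    2    2 -100 -100
  -100 -100 -100 -100 -100 -100 -100 -100]
 [   6    3    0    1   19   16    0    1    6    7    1    0 -100 -100
  -100 -100 -100 -100 -100 -100 -100 -100]]
```

Emit:
{"fn": "play_rows", "kwargs": {"targets": [{"grip":0,"linear":[0.5,-2,3],"delta_rot":[0,0,0.05]},{"grip":0,"linear":[2,-5,5],"delta_rot":[0,0,0.1]},{"grip":0,"linear":[4,-9,7],"delta_rot":[0,0,0.15]},{"grip":0,"linear":[6,-13,9],"delta_rot":[0,0,0.2]},{"grip":0,"linear":[8,-17,10],"delta_rot":[0,0,0.25]},{"grip":0,"linear":[10,-21,10],"delta_rot":[0,0,0.3]},{"grip":0,"linear":[12,-25,10],"delta_rot":[0,0,0.35]},{"grip":0,"linear":[14,-29,10],"delta_rot":[0,0,0.4]},{"grip":0,"linear":[16,-33,10],"delta_rot":[0,0,0.45]},{"grip":0,"linear":[17,-37,10],"delta_rot":[0,0,0.5]}]}}

```text
time: 2.55
ee_pos: [0.3546, 0.1467, 0.3063]
tcp_rot: [-180.0, 0.0, -170.8]
wrist_force: [1.8, 0.1, 0.3]
opening: 0.0851
grasp_force: 0.0
```

Emit:
{"fn": "play_rows", "kwargs": {"targets": [{"grip":0,"linear":[1,-4,0],"delta_rot":[0,0,0.02]},{"grip":0,"linear":[2,-8,0],"delta_rot":[0,0,0.04]},{"grip":0,"linear":[3,-12,0],"delta_rot":[0,0,0.06]},{"grip":0,"linear":[4,-16,0],"delta_rot":[0,0,0.08]},{"grip":0,"linear":[5,-20,0],"delta_rot":[0,0,0.1]},{"grip":0,"linear":[6,-24,0],"delta_rot":[0,0,0.12]},{"grip":0,"linear":[7,-28,0],"delta_rot":[0,0,0.128]},{"grip":0,"linear":[7.5,-30.5,0],"delta_rot":[0,0,0.128]},{"grip":0,"linear":[7.5,-30.9,0],"delta_rot":[0,0,0.128]},{"grip":0,"linear":[7.5,-30.9,0],"delta_rot":[0,0,0.128]}]}}

```text
time: 3.55
ee_pos: [0.4287, -0.161, 0.3063]
tcp_rot: [180.0, -0.0, -163.6]
wrist_force: [0.1, 0.3, 0.8]
opening: 0.0853
grasp_force: 0.0
```

```bash
python3 - <<'E'
from h import *
o=bot.get_obs();print(o["q"].round(1),o["ee_pos"],o["tcp_rot"])
p=bot.camera("wrist");X=cloud(p);save(p,"c.png",None,1.5)
z=X[...,2];m0=(abs(X[...,0]-.43)<.05)&(abs(X[...,1]+.16)<.05)
for lo,hi in [(.109,.1145),(.1155,.122),(.172,.19)]:
    m=m0&(z>lo)&(z<hi);Q=X[m]
    if len(Q):print(lo,len(Q),np.median(Q[:,2]),cv2.minAreaRect(Q[:,:2].astype(np.float32)*1000), np.argwhere(m).mean(0))
E
```

```text
[-20.6  -4.   12.4 106.5   0.  -37. ] [ 0.42865349 -0.16103952  0.30629604] [ 1.79970626e+02 -2.53721747e-02 -1.63637450e+02]
0.109 152 0.1107570878777831 ((424.1761474609375, -163.24375915527344), (38.439998626708984, 49.89361572265625), 16.003273010253906) [147.54605263 251.25      ]
0.1155 1070 0.11679437046989063 ((430.0368347167969, -161.51141357421875), (39.284366607666016, 49.51560974121094), 15.47755241394043) [165.17383178 249.18411215]
0.172 472 0.17798267338195523 ((430.4114074707031, -161.63978576660156), (27.532217025756836, 14.958086013793945), 16.519474029541016) [178.40677966 249.04025424]
```

View pics/c.png

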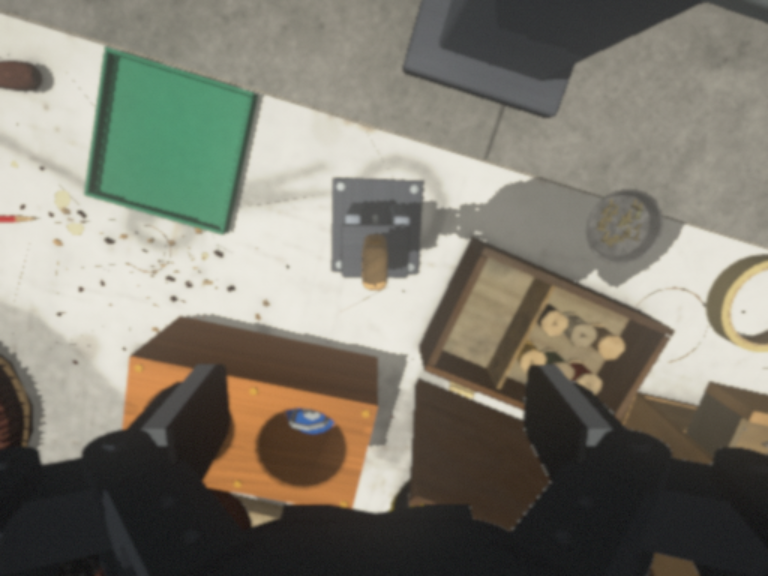

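The wrist view shows the cradle at (378,230), with the handle leaning to (375,265), and lighter slot ends at (353,220) and (400,220). I'll zoom in for the brass dot.

```bash
python3 - <<'E'
from h import *
p=bot.camera("wrist");q=bot.camera("scene")
a=cv2.resize(p["color"][115:200,215:290,::-1],(400,453),interpolation=cv2.INTER_CUBIC)
b=cv2.resize(q["color"][190:275,270:345,::-1],(400,453),interpolation=cv2.INTER_CUBIC)
cv2.imwrite("pics/d.png",np.clip(np.hstack([a,b])*1.5,0,255))
E
```

```text
[ WARN:0@2.006] global loadsave.cpp:1063 imwrite_ Unsupported depth image for selected encoder is fallbacked to CV_8U.
```

View pics/d.png

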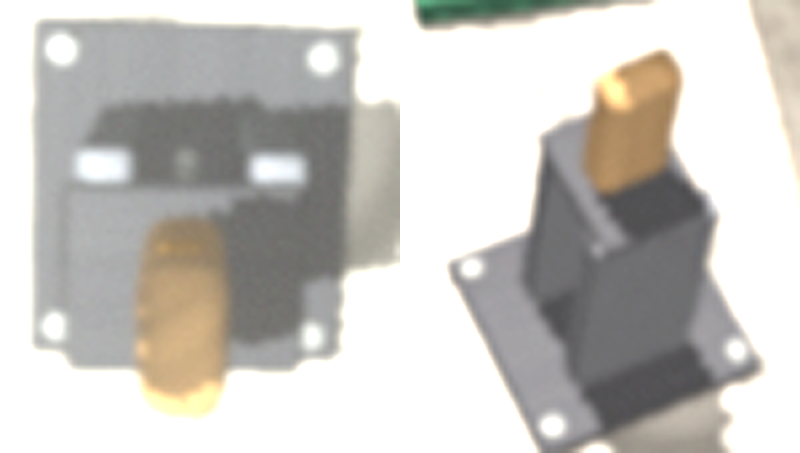

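Brass dot near the base of the handle's robot-side face (px 180,245 left crop), so the toe points to world -x (hook yaw ≈ 16.3°). Go down and grip.

Emit:
{"fn": "play_rows", "kwargs": {"targets": [{"grip":0,"linear":[0.1,0,-3],"delta_rot":[0,0,0]},{"grip":0,"linear":[0.15,-0.05,-7],"delta_rot":[0,0,0]},{"grip":0,"linear":[0.15,-0.05,-11],"delta_rot":[0,0,0]},{"grip":0,"linear":[0.15,-0.05,-14.5],"delta_rot":[0,0,0]},{"grip":0,"linear":[0.15,-0.05,-16.5],"delta_rot":[0,0,0]},{"grip":0,"linear":[0.15,-0.05,-17.6],"delta_rot":[0,0,0]},{"grip":0,"linear":[0.15,-0.05,-17.6],"delta_rot":[0,0,0]}]}}

```text
time: 4.4
ee_pos: [0.4299, -0.1602, 0.1298]
tcp_rot: [180.0, -0.1, -163.5]
wrist_force: [0.6, 1.3, 0.4]
opening: 0.0854
grasp_force: 0.0
```

Emit:
{"fn": "play_rows", "kwargs": {"targets": [{"grip":200,"linear":[0,0,0],"delta_rot":[0,0,0]},{"grip":255,"linear":[0,0,0],"delta_rot":[0,0,0]},{"grip":255,"linear":[0,0,0],"delta_rot":[0,0,0]},{"grip":255,"linear":[0,0,0],"delta_rot":[0,0,0]},{"grip":255,"linear":[0,0,0],"delta_rot":[0,0,0]},{"grip":255,"linear":[0,0,0],"delta_rot":[0,0,0]},{"grip":255,"linear":[0,0,0],"delta_rot":[0,0,0]},{"grip":255,"linear":[0,0,0],"delta_rot":[0,0,0]},{"grip":255,"linear":[0,0,0],"delta_rot":[0,0,0]},{"grip":255,"linear":[0,0,0],"delta_rot":[0,0,0]}], "force": 60}}

```text
time: 5.4
ee_pos: [0.4306, -0.1613, 0.131]
tcp_rot: [-180.0, 0.0, -163.6]
wrist_force: [-0.1, -1.1, 5.6]
opening: 0.015
grasp_force: 59.2
```

Emit:
{"fn": "play_rows", "kwargs": {"targets": [{"grip":255,"linear":[0,0,1],"delta_rot":[0,0,0]},{"grip":255,"linear":[0,0,3],"delta_rot":[0,0,0]},{"grip":255,"linear":[0,0,5.5],"delta_rot":[0,0,0]},{"grip":255,"linear":[0,0,8],"delta_rot":[0,0,0]},{"grip":255,"linear":[0,0,10.5],"delta_rot":[0,0,0]},{"grip":255,"linear":[0,0,13],"delta_rot":[0,0,0]},{"grip":255,"linear":[0,0,15.5],"delta_rot":[0,0,0]},{"grip":255,"linear":[0,0,17],"delta_rot":[0,0,0]},{"grip":255,"linear":[0,0,17],"delta_rot":[0,0,0]}]}}

```text
time: 6.3
ee_pos: [0.4307, -0.1612, 0.3024]
tcp_rot: [-179.9, 0.1, -163.5]
wrist_force: [0.8, 0.6, -1.8]
opening: 0.0147
grasp_force: 58.7
```

```bash
python3 - <<'E'
from h import *
o=bot.get_obs();print(o["ee_pos"].round(4),o["tcp_rot"].round(2),o["wrist_force"].round(2),o["opening"])
p=bot.camera("scene");X=cloud(p);s=bot.camera("side")
x,y,z=X[...,0],X[...,1],X[...,2]
m=(x>.66)&(x<.95)&(y>-.45)&(y<-.05)&(z>.12)
for lo in np.arange(.12,.34,.04):
    k=m&(z>lo)&(z<lo+.04)
    if k.sum():print(lo.round(2),k.sum(),"xmin",x[k].min().round(3),"y",y[k].min().round(3),y[k].max().round(3))
a=cv2.resize(p["color"][130:280,250:380,::-1],(400,461),interpolation=cv2.INTER_CUBIC)
b=cv2.resize(s["color"][130:280,250:380,::-1],(400,461),interpolation=cv2.INTER_CUBIC)
cv2.imwrite("pics/e.png",np.hstack([a,b]))
E
```

```text
[ 0.4307 -0.1612  0.3024] [-1.7992e+02  1.2000e-01 -1.6355e+02] [ 0.76  0.61 -1.81] 0.014705931896665157
0.12 1739 xmin 0.741 y -0.43 -0.05
0.16 2297 xmin 0.746 y -0.436 -0.218
0.2 2632 xmin 0.751 y -0.419 -0.225
0.24 201 xmin 0.757 y -0.327 -0.232
```

View pics/e.png

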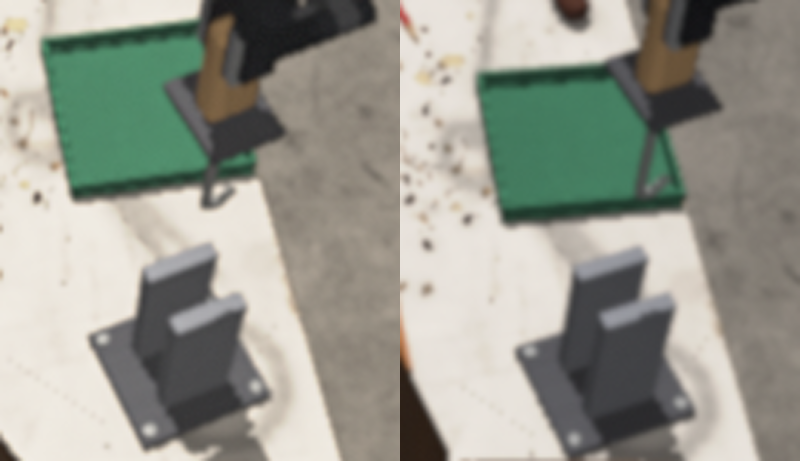

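Toe confirmed to point to the robot side (left crop px 235,190), hook hanging straight. Move over the red bore, turning -18.5°.

Emit:
{"fn": "play_rows", "kwargs": {"targets": [{"grip":255,"linear":[2,-1,0],"delta_rot":[0,0,-0.04]},{"grip":255,"linear":[5,-2.5,0],"delta_rot":[0,0,-0.1]},{"grip":255,"linear":[8.5,-4.3,0],"delta_rot":[0,0,-0.16]},{"grip":255,"linear":[12,-6.1,0],"delta_rot":[0,0,-0.22]},{"grip":255,"linear":[15.5,-7.9,0],"delta_rot":[0,0,-0.28]},{"grip":255,"linear":[18.5,-9.4,-1],"delta_rot":[0,0,-0.32]},{"grip":255,"linear":[20.5,-10.5,-3],"delta_rot":[0,0,-0.32]},{"grip":255,"linear":[21.5,-10.9,-5],"delta_rot":[0,0,-0.32]},{"grip":255,"linear":[21.5,-10.9,-6],"delta_rot":[0,0,-0.32]},{"grip":255,"linear":[21.5,-10.9,-6],"delta_rot":[0,0,-0.32]}]}}

```text
time: 7.4
ee_pos: [0.6447, -0.2699, 0.2364]
tcp_rot: [179.9, -0.3, 178.1]
wrist_force: [-0.4, -0.2, -1.5]
opening: 0.0149
grasp_force: 58.7
```

```bash
python3 - <<'E'
from h import *
o=bot.get_obs();print(o["ee_pos"].round(4),o["tcp_rot"].round(2),o["q"].round(1))
p=bot.camera("wrist");X=cloud(p)
x,y,z=X[...,0],X[...,1],X[...,2]
k=(abs(x-.62)<.012)&(abs(y+.27)<.025)&(z>.055)&(z<.085);print("loop",k.sum())
if k.sum()>5:
    L=X[k];print(L.mean(0).round(4),np.polyfit(L[:,1],L[:,0],1).round(3),L.min(0).round(4),L.max(0).round(4))
k=(abs(x-.64)<.04)&(abs(y+.27)<.04)&(z>.12)&(z<.25)
for lo in np.arange(.13,.25,.01):
    q=k&(z>lo)&(z<lo+.01)
    if q.sum()>3: print(lo.round(3),q.sum(),X[q].mean(0).round(4),X[q].min(0).round(4),X[q].max(0).round(4))
r=bot.camera("scene")
a=cv2.resize(p["color"][60:300,140:380,::-1],(400,400),interpolation=cv2.INTER_CUBIC)
b=cv2.resize(r["color"][140:280,140:280,::-1],(400,400),interpolation=cv2.INTER_CUBIC)
cv2.imwrite("pics/f.png",np.hstack([a,b]))
E
```

```text
[ 0.6447 -0.2699  0.2364] [179.88  -0.33 178.12] [-22.7  29.8  44.4 105.    0.  -20.8]
loop 168
[ 0.6198 -0.2694  0.0667] [0.031 0.628] [ 0.6171 -0.2874  0.0555] [ 0.623  -0.2519  0.0719]
0.13 126 [ 0.6346 -0.2691  0.1363] [ 0.6258 -0.2718  0.1318] [ 0.6425 -0.2664  0.14  ]
0.14 15 [ 0.636  -0.2692  0.1417] [ 0.6271 -0.2709  0.14  ] [ 0.6413 -0.2677  0.1446]
0.21 97 [ 0.6255 -0.2678  0.2191] [ 0.6235 -0.2945  0.2172] [ 0.6537 -0.2441  0.22  ]
0.22 3138 [ 0.6367 -0.2691  0.2222] [ 0.6235 -0.2945  0.22  ] [ 0.6581 -0.2441  0.2299]
0.23 150 [ 0.6312 -0.2688  0.2351] [ 0.6299 -0.2767  0.23  ] [ 0.6358 -0.261   0.2399]
0.24 176 [ 0.6312 -0.269   0.2451] [ 0.6298 -0.2769  0.24  ] [ 0.6354 -0.261   0.2499]
```

View pics/f.png

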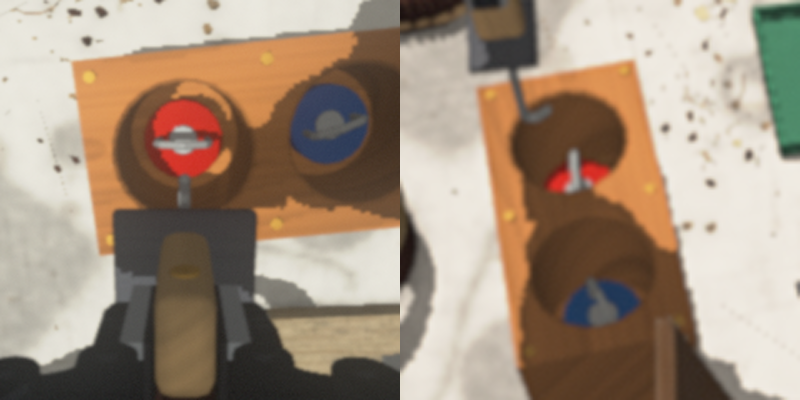

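The wrist crop shows the toe (px 184,190) aligned with the red loop (183,143), 3 mm short of it. Shift 2 mm out, lower, then slide the toe under the wire.

Emit:
{"fn": "play_rows", "kwargs": {"targets": [{"grip":255,"linear":[0.2,0,0],"delta_rot":[0,0,0]},{"grip":255,"linear":[0.2,0,-1.5],"delta_rot":[0,0,0]},{"grip":255,"linear":[0.2,0,-3],"delta_rot":[0,0,0]},{"grip":255,"linear":[0.2,0,-4.5],"delta_rot":[0,0,0]},{"grip":255,"linear":[0.2,0,-6],"delta_rot":[0,0,0]},{"grip":255,"linear":[0.2,0,-7.5],"delta_rot":[0,0,0]},{"grip":255,"linear":[0.2,0,-8.3],"delta_rot":[0,0,0]},{"grip":255,"linear":[0.2,0,-8.3],"delta_rot":[0,0,0]},{"grip":255,"linear":[0.2,0,-8.3],"delta_rot":[0,0,0]}]}}

```text
time: 8.4
ee_pos: [0.6475, -0.2702, 0.1585]
tcp_rot: [-180.0, 0.1, 178.1]
wrist_force: [0.1, 0.7, -0.6]
opening: 0.0151
grasp_force: 58.8
```

```bash
cat > l.py <<'E'
from h import *
o=bot.get_obs();print(o["ee_pos"].round(4),o["tcp_rot"].round(2),o["wrist_force"].round(1))
p=bot.camera("wrist");X=cloud(p)
x,y,z=X[...,0],X[...,1],X[...,2]
k=(abs(x-.615)<.015)&(abs(y+.27)<.025)&(z>.05)&(z<.085);L=X[k];print("loop",k.sum())
if k.sum()>5:print(L.mean(0).round(4),L.min(0).round(4),L.max(0).round(4))
cv2.imwrite("pics/g%d.png"%(o["time"]*100),cv2.resize(p["color"][60:300,140:380,::-1],(400,400),interpolation=cv2.INTER_CUBIC))
E
python3 l.py
```

```text
[ 0.6475 -0.2702  0.1585] [-1.7998e+02  6.0000e-02  1.7812e+02] [ 0.1  0.7 -0.6]
loop 297
[ 0.6196 -0.2692  0.0663] [ 0.6167 -0.2877  0.05  ] [ 0.6298 -0.2513  0.0725]
```

Emit:
{"fn": "play_rows", "kwargs": {"targets": [{"grip":255,"linear":[0,0,-0.1],"delta_rot":[0,0,0]},{"grip":255,"linear":[0,0,-0.2],"delta_rot":[0,0,0]}]}}

```text
time: 8.65
ee_pos: [0.6476, -0.2702, 0.1561]
tcp_rot: [-180.0, 0.1, 178.1]
wrist_force: [-0.1, -0.2, -1.6]
opening: 0.0148
grasp_force: 58.8
```

Emit:
{"fn": "play_rows", "kwargs": {"targets": [{"grip":255,"linear":[-0.4,0,0],"delta_rot":[0,0,0]},{"grip":255,"linear":[-0.8,0.02,0],"delta_rot":[0,0,0]},{"grip":255,"linear":[-1.2,0.04,0],"delta_rot":[0,0,0]},{"grip":255,"linear":[-1.6,0.06,0],"delta_rot":[0,0,0]},{"grip":255,"linear":[-1.95,0.06,0],"delta_rot":[0,0,0]},{"grip":255,"linear":[-1.95,0.06,0],"delta_rot":[0,0,0]}]}}

```text
time: 9.25
ee_pos: [0.6274, -0.2696, 0.1558]
tcp_rot: [-180.0, 0.0, 178.1]
wrist_force: [-0.8, 0.0, -1.5]
opening: 0.0151
grasp_force: 58.8
```

```bash
python3 l.py; ls pics
```

```text
[ 0.6274 -0.2696  0.1558] [-1.7999e+02  1.0000e-02  1.7811e+02] [-0.8  0.  -1.5]
loop 394
[ 0.6184 -0.2691  0.0638] [ 0.609  -0.2872  0.0501] [ 0.6255 -0.251   0.072 ]
a.png
b.png
c.png
d.png
e.png
f.png
g840.png
g925.png
```

Toe tip is past the wire (x 0.609 against the wire at 0.620). Lift gently and check the load.

Emit:
{"fn": "play_rows", "kwargs": {"targets": [{"grip":255,"linear":[0,0,0.3],"delta_rot":[0,0,0]},{"grip":255,"linear":[0,0,0.6],"delta_rot":[0,0,0]},{"grip":255,"linear":[0,0,0.9],"delta_rot":[0,0,0]},{"grip":255,"linear":[0,0,1.2],"delta_rot":[0,0,0]},{"grip":255,"linear":[0,0,1.5],"delta_rot":[0,0,0]},{"grip":255,"linear":[0,0,1.8],"delta_rot":[0,0,0]},{"grip":255,"linear":[0,0,2.1],"delta_rot":[0,0,0]},{"grip":255,"linear":[0,0,2.4],"delta_rot":[0,0,0]},{"grip":255,"linear":[0,0,2.4],"delta_rot":[0,0,0]}]}}

```text
time: 10.2
ee_pos: [0.628, -0.2696, 0.18]
tcp_rot: [-180.0, 0.0, 178.1]
wrist_force: [0.0, 0.4, -3.3]
opening: 0.0153
grasp_force: 58.6
```

```bash
sed -i 's/(z<.085)/(z<.125)/' l.py; python3 l.py; ls pics|tail -1
```

```text
[ 0.628  -0.2696  0.18  ] [-1.7999e+02  3.0000e-02  1.7812e+02] [ 0.   0.4 -3.3]
loop 556
[ 0.6191 -0.2689  0.0695] [ 0.6002 -0.2899  0.05  ] [ 0.6264 -0.2473  0.0894]
g925.png
```

Load rose by 1.8 N: the anvil hangs on the hook. Draw it up out of the bore.

Emit:
{"fn": "play_rows", "kwargs": {"targets": [{"grip":255,"linear":[0,0,0.6],"delta_rot":[0,0,0]},{"grip":255,"linear":[0,0,1.4],"delta_rot":[0,0,0]},{"grip":255,"linear":[0,0,2.2],"delta_rot":[0,0,0]},{"grip":255,"linear":[0,0,3],"delta_rot":[0,0,0]},{"grip":255,"linear":[0,0,3.8],"delta_rot":[0,0,0]},{"grip":255,"linear":[0,0,4.6],"delta_rot":[0,0,0]},{"grip":255,"linear":[0,0,5.4],"delta_rot":[0,0,0]},{"grip":255,"linear":[0,0,6.2],"delta_rot":[0,0,0]},{"grip":255,"linear":[0,0,7],"delta_rot":[0,0,0]},{"grip":255,"linear":[0,0,7.8],"delta_rot":[0,0,0]}]}}

```text
time: 11.25
ee_pos: [0.6278, -0.2695, 0.2582]
tcp_rot: [180.0, 0.0, 178.1]
wrist_force: [0.6, -0.1, -2.8]
opening: 0.0151
grasp_force: 58.5
```

Emit:
{"fn": "play_rows", "kwargs": {"targets": [{"grip":255,"linear":[0,0,0.8],"delta_rot":[0,0,0]},{"grip":255,"linear":[0,0,1.6],"delta_rot":[0,0,0]},{"grip":255,"linear":[0,0,2.4],"delta_rot":[0,0,0]},{"grip":255,"linear":[0,0,3.2],"delta_rot":[0,0,0]},{"grip":255,"linear":[0,0,3.8],"delta_rot":[0,0,0]},{"grip":255,"linear":[0,0,4.2],"delta_rot":[0,0,0]},{"grip":255,"linear":[0,0,4.2],"delta_rot":[0,0,0]},{"grip":255,"linear":[0,0,4.2],"delta_rot":[0,0,0]}]}}

```text
time: 12.05
ee_pos: [0.6279, -0.2696, 0.2992]
tcp_rot: [180.0, -0.0, 178.1]
wrist_force: [0.5, 0.0, -3.6]
opening: 0.015
grasp_force: 58.5
```

```bash
python3 - <<'E'
from h import *
o=bot.get_obs();print(o["time"],o["ee_pos"].round(4),o["wrist_force"].round(1))
p=bot.camera("scene");X=cloud(p);w=bot.camera("wrist")
for n,q in (("s",p),("w",w)):
    C=cloud(q);c=q["color"].astype(int);k=(c[...,0]>130)&(c[...,1]<90)&(c[...,2]<90)&(C[...,2]>.1)&(abs(C[...,0]-.62)<.06)&(abs(C[...,1]+.27)<.06)
    if k.sum():print(n,k.sum(),np.median(C[k],0).round(4),C[k].min(0).round(4),C[k].max(0).round(4))
a=cv2.resize(w["color"][60:300,140:380,::-1],(400,400),interpolation=cv2.INTER_CUBIC)
b=cv2.resize(p["color"][140:280,140:280,::-1],(400,400),interpolation=cv2.INTER_CUBIC)
cv2.imwrite("pics/i.png",np.hstack([a,b]))
E
```

```text
12.05 [ 0.6279 -0.2696  0.2992] [ 0.5  0.  -3.6]
s 271 [ 0.6297 -0.2733  0.1693] [ 0.5858 -0.2947  0.1014] [ 0.6577 -0.2164  0.2023]
w 891 [ 0.6093 -0.2796  0.1676] [ 0.5945 -0.3015  0.1011] [ 0.6461 -0.2394  0.2821]
```

View pics/i.png

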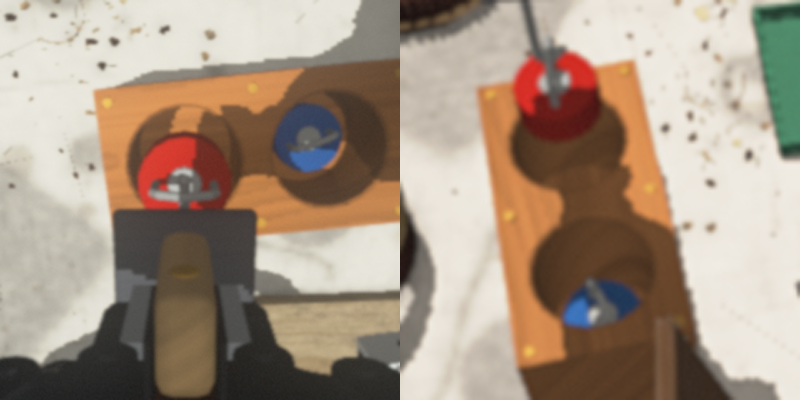

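The anvil hangs level and clear of the block (scene crop px 555,95); blue stays in its bore. Carry it gently to the tray.

Emit:
{"fn": "play_rows", "kwargs": {"targets": [{"grip":255,"linear":[-0.2,-0.1,0],"delta_rot":[0,0,0]},{"grip":255,"linear":[-0.6,-0.3,0],"delta_rot":[0,0,0]},{"grip":255,"linear":[-1.3,-0.6,0],"delta_rot":[0,0,0]},{"grip":255,"linear":[-2.2,-1.0,0],"delta_rot":[0,0,0]},{"grip":255,"linear":[-3.2,-1.4,0],"delta_rot":[0,0,0]},{"grip":255,"linear":[-4.3,-1.9,0],"delta_rot":[0,0,0]},{"grip":255,"linear":[-5.4,-2.4,0],"delta_rot":[0,0,0]},{"grip":255,"linear":[-6.5,-2.9,0],"delta_rot":[0,0,0]},{"grip":255,"linear":[-7.6,-3.3,0],"delta_rot":[0,0,0]},{"grip":255,"linear":[-8.7,-3.8,0],"delta_rot":[0,0,0]}]}}

```text
time: 13.15
ee_pos: [0.5397, -0.3078, 0.2997]
tcp_rot: [-180.0, 0.0, 178.1]
wrist_force: [0.4, 0.6, -2.9]
opening: 0.0147
grasp_force: 58.5
```

Emit:
{"fn": "play_rows", "kwargs": {"targets": [{"grip":255,"linear":[-1.1,-0.5,0],"delta_rot":[0,0,0]},{"grip":255,"linear":[-2.2,-1,0],"delta_rot":[0,0,0]},{"grip":255,"linear":[-3.3,-1.4,0],"delta_rot":[0,0,0]},{"grip":255,"linear":[-4.4,-1.9,0],"delta_rot":[0,0,0]},{"grip":255,"linear":[-5.5,-2.4,0],"delta_rot":[0,0,0]},{"grip":255,"linear":[-6.6,-2.9,0],"delta_rot":[0,0,0]},{"grip":255,"linear":[-7.7,-3.3,0],"delta_rot":[0,0,0]},{"grip":255,"linear":[-8.8,-3.8,0],"delta_rot":[0,0,0]},{"grip":255,"linear":[-9.9,-4.3,0],"delta_rot":[0,0,0]},{"grip":255,"linear":[-10.8,-4.7,0],"delta_rot":[0,0,0]}]}}

```text
time: 14.15
ee_pos: [0.4318, -0.355, 0.2995]
tcp_rot: [-180.0, -0.0, 178.1]
wrist_force: [1.1, 0.3, -3.4]
opening: 0.0145
grasp_force: 58.5
```

Emit:
{"fn": "play_rows", "kwargs": {"targets": [{"grip":255,"linear":[-0.7,-0.3,0],"delta_rot":[0,0,0]},{"grip":255,"linear":[-1.2,-0.5,0],"delta_rot":[0,0,0]},{"grip":255,"linear":[-1.5,-0.65,0],"delta_rot":[0,0,0]},{"grip":255,"linear":[-1.7,-0.7,0],"delta_rot":[0,0,0]},{"grip":255,"linear":[-1.7,-0.7,0],"delta_rot":[0,0,0]},{"grip":255,"linear":[-1.7,-0.7,-0.5],"delta_rot":[0,0,0]},{"grip":255,"linear":[-1.7,-0.7,-1.5],"delta_rot":[0,0,0]},{"grip":255,"linear":[-1.7,-0.7,-2.5],"delta_rot":[0,0,0]},{"grip":255,"linear":[-1.7,-0.7,-3.5],"delta_rot":[0,0,0]},{"grip":255,"linear":[-1.7,-0.7,-4.5],"delta_rot":[0,0,0]}]}}

```text
time: 15.15
ee_pos: [0.4157, -0.3613, 0.2532]
tcp_rot: [180.0, -0.0, 178.1]
wrist_force: [-1.0, -0.2, -3.3]
opening: 0.0151
grasp_force: 58.6
```

Emit:
{"fn": "play_rows", "kwargs": {"targets": [{"grip":255,"linear":[0,0,-1],"delta_rot":[0,0,0]},{"grip":255,"linear":[0,0,-2],"delta_rot":[0,0,0]},{"grip":255,"linear":[0,0,-3],"delta_rot":[0,0,0]},{"grip":255,"linear":[0,0,-4],"delta_rot":[0,0,0]},{"grip":255,"linear":[0,0,-4.8],"delta_rot":[0,0,0]},{"grip":255,"linear":[0,0,-5.4],"delta_rot":[0,0,0]},{"grip":255,"linear":[0,0,-5.8],"delta_rot":[0,0,0]},{"grip":255,"linear":[0,0,-6],"delta_rot":[0,0,0]},{"grip":255,"linear":[0,0,-6],"delta_rot":[0,0,0]}]}}

```text
time: 16.05
ee_pos: [0.4158, -0.3615, 0.1944]
tcp_rot: [180.0, -0.0, 178.1]
wrist_force: [0.4, 0.1, -2.7]
opening: 0.0144
grasp_force: 58.6
```

```bash
cat > t.py <<'E'
from h import *
o=bot.get_obs();print(o["time"],o["ee_pos"].round(4),o["tcp_rot"].round(2),o["wrist_force"].round(1))
for n in ("wrist","scene","side"):
    q=bot.camera(n);C=cloud(q);c=q["color"].astype(int);k=(c[...,0]>1.8*c[...,1])&(c[...,0]>1.8*c[...,2])&(c[...,0]>70)&(C[...,2]>.004)&(C[...,2]<.09)&(abs(C[...,0]-.41)<.08)&(abs(C[...,1]+.36)<.08)
    if k.sum()>5:print(n,k.sum(),np.median(C[k],0).round(4),np.percentile(C[k],2,axis=0).round(4),np.percentile(C[k],98,axis=0).round(4))
    if n=="wrist":w=q
    if n=="scene":s=q
a=cv2.resize(w["color"][60:300,140:380,::-1],(400,400),interpolation=cv2.INTER_CUBIC)
b=cv2.resize(s["color"][100:240,230:370,::-1],(400,400),interpolation=cv2.INTER_CUBIC)
cv2.imwrite("pics/t%d.png"%(o["time"]*100),np.hstack([a,b]))
E
python3 t.py
```

```text
16.05 [ 0.4158 -0.3615  0.1944] [180.    -0.   178.12] [ 0.4  0.1 -2.7]
wrist 1405 [ 0.3989 -0.3613  0.063 ] [ 0.3841 -0.3847  0.0603] [ 0.422  -0.338   0.0646]
scene 419 [ 0.4144 -0.3517  0.0635] [ 0.3867 -0.4234  0.0149] [ 0.434  -0.3362  0.067 ]
side 382 [ 0.4124 -0.3478  0.0631] [ 0.3853 -0.3825  0.0426] [ 0.4319 -0.334   0.0667]
```

Emit:
{"fn": "play_rows", "kwargs": {"targets": [{"grip":255,"linear":[0,0,-0.8],"delta_rot":[0,0,0]},{"grip":255,"linear":[0,0,-1.6],"delta_rot":[0,0,0]},{"grip":255,"linear":[0,0,-2.2],"delta_rot":[0,0,0]},{"grip":255,"linear":[0,0,-2.6],"delta_rot":[0,0,0]},{"grip":255,"linear":[0,0,-2.8],"delta_rot":[0,0,0]},{"grip":255,"linear":[0,0,-3],"delta_rot":[0,0,0]},{"grip":255,"linear":[0,0,-3.1],"delta_rot":[0,0,0]},{"grip":255,"linear":[0,0,-3.2],"delta_rot":[0,0,0]},{"grip":255,"linear":[0,0,-3.3],"delta_rot":[0,0,0]},{"grip":255,"linear":[0,0,-3.4],"delta_rot":[0,0,0]}]}}

```text
time: 17.2
ee_pos: [0.416, -0.3616, 0.1608]
tcp_rot: [-180.0, 0.0, 178.1]
wrist_force: [-0.1, 0.0, -0.9]
opening: 0.0149
grasp_force: 58.7
```

Emit:
{"fn": "play_rows", "kwargs": {"targets": [{"grip":255,"linear":[0,0,-0.2],"delta_rot":[0,0,0]},{"grip":255,"linear":[0,0,-0.4],"delta_rot":[0,0,0]},{"grip":255,"linear":[0,0,-0.6],"delta_rot":[0,0,0]},{"grip":255,"linear":[0,0,-0.8],"delta_rot":[0,0,0]},{"grip":255,"linear":[0,0,-0.8],"delta_rot":[0,0,0]},{"grip":255,"linear":[0,0,-0.8],"delta_rot":[0,0,0]}]}}

```text
time: 17.8
ee_pos: [0.4158, -0.3615, 0.1525]
tcp_rot: [180.0, -0.0, 178.1]
wrist_force: [-0.4, -0.6, -0.8]
opening: 0.0151
grasp_force: 58.7
```

```bash
python3 t.py; ls pics|tail -1
cat >> l.py <<'E'
E
python3 - <<'E'
from h import *
C=cloud(bot.camera("wrist"));x,y,z=[C[...,i] for i in range(3)]
k=(abs(x-.41)<.03)&(abs(y+.36)<.02)&(z>.042)&(z<.09)
for a in np.arange(-.38,-.34,.004):
    q=k&(y>a)&(y<a+.004)
    if q.sum(): print(a.round(3),q.sum(),C[q].min(0).round(4),C[q].max(0).round(4))
E
```

```text
17.8 [ 0.4158 -0.3615  0.1525] [180.    -0.   178.12] [-0.4 -0.6 -0.8]
wrist 1417 [ 0.3981 -0.3612  0.0307] [ 0.3836 -0.3846  0.0287] [ 0.4196 -0.3373  0.0322]
scene 376 [ 0.4155 -0.3508  0.0312] [ 0.3875 -0.3817  0.0104] [ 0.4333 -0.3368  0.0434]
side 347 [ 0.4133 -0.3471  0.0307] [ 0.3853 -0.3809  0.011 ] [ 0.4306 -0.3341  0.0344]
t1780.png
-0.38 29 [ 0.4056 -0.3792  0.0429] [ 0.4096 -0.3761  0.0587]
-0.376 37 [ 0.4058 -0.3759  0.042 ] [ 0.4104 -0.3723  0.0614]
-0.372 29 [ 0.4061 -0.3716  0.0583] [ 0.4102 -0.3682  0.0632]
-0.368 32 [ 0.4061 -0.3676  0.0593] [ 0.4108 -0.3642  0.0642]
-0.364 97 [ 0.3976 -0.3638  0.0484] [ 0.4142 -0.36    0.0657]
-0.36 62 [ 0.3976 -0.36    0.0493] [ 0.4141 -0.3562  0.0654]
-0.356 33 [ 0.4066 -0.3555  0.0593] [ 0.4117 -0.3521  0.064 ]
-0.352 30 [ 0.4066 -0.3515  0.0583] [ 0.4111 -0.348   0.0618]
-0.348 37 [ 0.4069 -0.3475  0.0423] [ 0.4111 -0.3441  0.0606]
-0.344 11 [ 0.4071 -0.3439  0.0424] [ 0.4106 -0.3429  0.0564]
```

Anvil is standing in the tray, hook unloaded. Lower 3 mm more, back the toe out, rise.

Emit:
{"fn": "play_rows", "kwargs": {"targets": [{"grip":255,"linear":[0,0,-0.3],"delta_rot":[0,0,0]},{"grip":255,"linear":[0,0,-0.3],"delta_rot":[0,0,0]},{"grip":255,"linear":[0.4,0,-0.3],"delta_rot":[0,0,0]},{"grip":255,"linear":[0.8,-0.03,-0.3],"delta_rot":[0,0,0]},{"grip":255,"linear":[1.2,-0.04,-0.3],"delta_rot":[0,0,0]},{"grip":255,"linear":[1.6,-0.05,-0.3],"delta_rot":[0,0,0]},{"grip":255,"linear":[2.1,-0.07,-0.3],"delta_rot":[0,0,0]},{"grip":255,"linear":[2.6,-0.08,-0.3],"delta_rot":[0,0,0]},{"grip":255,"linear":[3,-0.1,-0.3],"delta_rot":[0,0,0]},{"grip":255,"linear":[3,-0.1,-0.3],"delta_rot":[0,0,0]}]}}

```text
time: 19.0
ee_pos: [0.4464, -0.3625, 0.1493]
tcp_rot: [180.0, -0.0, 178.1]
wrist_force: [-0.6, 0.6, -0.6]
opening: 0.0147
grasp_force: 58.7
```

```bash
python3 t.py; python3 - <<'E'
from h import *
C=cloud(bot.camera("wrist"));x,y,z=[C[...,i] for i in range(3)]
k=(abs(x-.42)<.03)&(abs(y+.362)<.004)&(z>.042)&(z<.09)
print(np.sort(C[k][:,0]).round(4)[::4])
E
```

```text
19.0 [ 0.4464 -0.3625  0.1493] [179.99  -0.   178.14] [-0.6  0.6 -0.6]
wrist 2183 [ 0.4049 -0.3607  0.0307] [ 0.385  -0.3841  0.0292] [ 0.4309 -0.3376  0.0323]
scene 395 [ 0.4138 -0.3509  0.0312] [ 0.3869 -0.3838  0.0103] [ 0.4332 -0.3366  0.0366]
side 362 [ 0.4116 -0.3475  0.0307] [ 0.3848 -0.3815  0.0103] [ 0.4305 -0.3342  0.0344]
[0.4062 0.4067 0.4067 0.4073 0.4074 0.4075 0.4081 0.4082 0.4088 0.4089
 0.409  0.4097 0.4098 0.4104 0.4105 0.4108 0.4279 0.4283 0.429  0.4294
 0.4297 0.4303 0.4305 0.4312 0.4315 0.4322 0.4329 0.4332 0.4339 0.4344
 0.4352 0.4356 0.4361 0.4372 0.4375 0.4381 0.4384 0.4391 0.4394 0.44
 0.4408 0.4411 0.4415 0.4418 0.4422 0.4424 0.4425 0.4427 0.4428 0.443
 0.444 ]
```

Hook is free with a 17 mm gap. Rise and travel back above the cradle.

Emit:
{"fn": "play_rows", "kwargs": {"targets": [{"grip":255,"linear":[0,0,1],"delta_rot":[0,0,0]},{"grip":255,"linear":[0,0,3],"delta_rot":[0,0,0]},{"grip":255,"linear":[0,0,5.5],"delta_rot":[0,0,0]},{"grip":255,"linear":[0,0,8],"delta_rot":[0,0,0]},{"grip":255,"linear":[0,0,10.5],"delta_rot":[0,0,0]},{"grip":255,"linear":[0,0,13],"delta_rot":[0,0,0]},{"grip":255,"linear":[0,0,14.6],"delta_rot":[0,0,0]},{"grip":255,"linear":[0,0,15.1],"delta_rot":[0,0,0]},{"grip":255,"linear":[0,0,15.1],"delta_rot":[0,0,0]}]}}

```text
time: 20.1
ee_pos: [0.446, -0.3627, 0.3012]
tcp_rot: [-180.0, 0.1, 178.1]
wrist_force: [-0.2, -0.7, -2.5]
opening: 0.0149
grasp_force: 58.8
```

Emit:
{"fn": "play_rows", "kwargs": {"targets": [{"grip":255,"linear":[-0.1,1.5,0],"delta_rot":[0,0,0.03]},{"grip":255,"linear":[-0.3,4,0],"delta_rot":[0,0,0.08]},{"grip":255,"linear":[-0.5,7,0],"delta_rot":[0,0,0.13]},{"grip":255,"linear":[-0.8,10,0],"delta_rot":[0,0,0.18]},{"grip":255,"linear":[-1,13,0],"delta_rot":[0,0,0.23]},{"grip":255,"linear":[-1.3,16,0],"delta_rot":[0,0,0.28]},{"grip":255,"linear":[-1.5,18.5,0],"delta_rot":[0,0,0.32]},{"grip":255,"linear":[-1.55,20.14,0],"delta_rot":[0,0,0.32]},{"grip":255,"linear":[-1.55,20.14,0],"delta_rot":[0,0,0.32]},{"grip":255,"linear":[-1.55,20.14,0],"delta_rot":[0,0,0.32]}]}}

```text
time: 21.1
ee_pos: [0.4302, -0.1611, 0.2999]
tcp_rot: [180.0, -0.0, -163.5]
wrist_force: [0.2, -0.5, -1.3]
opening: 0.0145
grasp_force: 58.9
```

Emit:
{"fn": "play_rows", "kwargs": {"targets": [{"grip":255,"linear":[0,0,-1.5],"delta_rot":[0,0,0]},{"grip":255,"linear":[0,0,-3],"delta_rot":[0,0,0]},{"grip":255,"linear":[0,0,-4.5],"delta_rot":[0,0,0]},{"grip":255,"linear":[0,0,-5.5],"delta_rot":[0,0,0]},{"grip":255,"linear":[0,0,-6],"delta_rot":[0,0,0]},{"grip":255,"linear":[0,0,-6],"delta_rot":[0,0,0]}]}}

```text
time: 21.7
ee_pos: [0.4301, -0.1614, 0.2399]
tcp_rot: [180.0, -0.1, -163.6]
wrist_force: [0.0, -0.4, -0.7]
opening: 0.0151
grasp_force: 58.9
```

```bash
python3 - <<'E'
from h import *
o=bot.get_obs();print(o["ee_pos"].round(4),o["tcp_rot"].round(2),o["wrist_force"].round(1))
p=bot.camera("wrist");C=cloud(p);x,y,z=[C[...,i] for i in range(3)]
k=(abs(x-.43)<.05)&(abs(y+.16)<.05)
for lo,hi in[(.108,.116),(.225,.235),(.228,.24),(.215,.225),(.125,.16)]:
    q=k&(z>lo)&(z<hi);print(lo,q.sum(),C[q].mean(0).round(4),cv2.minAreaRect(C[q][:,:2].astype(np.float32)*1000) if q.sum()>4 else "")
save(p,"j.png",(140,60,380,300),1.7)
E
```

```text
[ 0.4301 -0.1614  0.2399] [ 1.7997e+02 -5.0000e-02 -1.6358e+02] [ 0.  -0.4 -0.7]
0.108 902 [ 0.4206 -0.1636  0.1106] ((421.0161437988281, -163.06228637695312), (32.855709075927734, 47.96419143676758), 14.31503963470459)
0.225 2692 [ 0.423  -0.1636  0.226 ] ((426.38763427734375, -162.26968383789062), (33.10791778564453, 49.45125961303711), 16.481264114379883)
0.228 126 [ 0.4172 -0.1646  0.2356] ((420.0407409667969, -156.2859649658203), (29.719144821166992, 8.435988426208496), 86.1983413696289)
0.215 569 [ 0.4185 -0.1629  0.2242] ((426.4166564941406, -162.23753356933594), (33.572105407714844, 50.129451751708984), 15.90658187866211)
0.125 139 [ 0.4212 -0.1641  0.1405] ((420.7263488769531, -164.25794982910156), (16.464807510375977, 5.064052581787109), 16.509756088256836)
```

View pics/j.png

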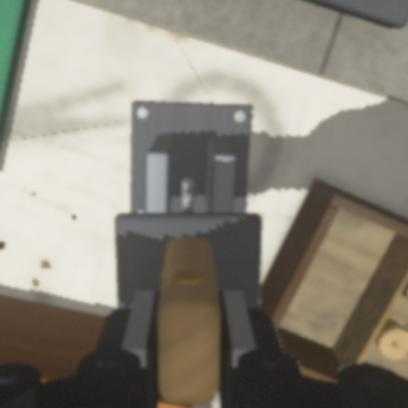

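The toe (px 186,190) is centred in the slot, so lower the hook into the cradle.

Emit:
{"fn": "play_rows", "kwargs": {"targets": [{"grip":255,"linear":[0,0,-1.5],"delta_rot":[0,0,0]},{"grip":255,"linear":[0,0,-3.3],"delta_rot":[0,0,0]},{"grip":255,"linear":[0,0,-5.1],"delta_rot":[0,0,0]},{"grip":255,"linear":[0,0,-6.9],"delta_rot":[0,0,0]},{"grip":255,"linear":[0,0,-8.5],"delta_rot":[0,0,0]},{"grip":255,"linear":[0,0,-9.8],"delta_rot":[0,0,0]},{"grip":255,"linear":[0,0,-10.5],"delta_rot":[0,0,0]},{"grip":255,"linear":[0,0,-10.8],"delta_rot":[0,0,0]},{"grip":255,"linear":[0,0,-10.95],"delta_rot":[0,0,0]},{"grip":255,"linear":[0,0,-10.95],"delta_rot":[0,0,0]}]}}

```text
time: 22.75
ee_pos: [0.4306, -0.1612, 0.1314]
tcp_rot: [-180.0, 0.0, -163.5]
wrist_force: [0.1, 0.4, -1.0]
opening: 0.0148
grasp_force: 58.9
```

Emit:
{"fn": "play_rows", "kwargs": {"targets": [{"grip":255,"linear":[0,0,-0.05],"delta_rot":[0,0,0]},{"grip":255,"linear":[0,0,-0.05],"delta_rot":[0,0,0]}]}}

```text
time: 22.95
ee_pos: [0.4306, -0.1612, 0.131]
tcp_rot: [-180.0, 0.0, -163.5]
wrist_force: [0.3, -1.6, 0.9]
opening: 0.015
grasp_force: 59.2
```

Emit:
{"fn": "play_rows", "kwargs": {"targets": [{"grip":220,"linear":[0,0,0],"delta_rot":[0,0,0]},{"grip":180,"linear":[0,0,0],"delta_rot":[0,0,0]},{"grip":120,"linear":[0,0,0],"delta_rot":[0,0,0]},{"grip":50,"linear":[0,0,0],"delta_rot":[0,0,0]},{"grip":0,"linear":[0,0,0],"delta_rot":[0,0,0]},{"grip":0,"linear":[0,0,0],"delta_rot":[0,0,0]},{"grip":0,"linear":[0,0,0],"delta_rot":[0,0,0]},{"grip":0,"linear":[0,0,0],"delta_rot":[0,0,0]}]}}

```text
time: 23.75
ee_pos: [0.4303, -0.1611, 0.1305]
tcp_rot: [180.0, -0.0, -163.5]
wrist_force: [1.1, 0.3, 0.4]
opening: 0.0855
grasp_force: 0.0
```

Emit:
{"fn": "play_rows", "kwargs": {"targets": [{"grip":0,"linear":[0,0,1],"delta_rot":[0,0,0]},{"grip":0,"linear":[0,0,3],"delta_rot":[0,0,0]},{"grip":0,"linear":[0,0,6],"delta_rot":[0,0,0]},{"grip":0,"linear":[0,0,10],"delta_rot":[0,0,0]},{"grip":0,"linear":[0,0,14],"delta_rot":[0,0,0]},{"grip":0,"linear":[0,0,17],"delta_rot":[0,0,0]},{"grip":0,"linear":[0,0,17],"delta_rot":[0,0,0]},{"grip":0,"linear":[0,0,17],"delta_rot":[0,0,0]},{"grip":0,"linear":[0,0,17],"delta_rot":[0,0,0]}]}}

```text
time: 24.65
ee_pos: [0.4301, -0.1611, 0.2997]
tcp_rot: [180.0, -0.1, -163.5]
wrist_force: [0.2, 0.2, -0.6]
opening: 0.0853
grasp_force: 0.0
```

```bash
python3 t.py; python3 - <<'E'
from h import *
p=bot.camera("wrist");C=cloud(p);z=C[...,2];m0=(abs(C[...,0]-.43)<.05)&(abs(C[...,1]+.16)<.05)
for lo,hi in [(.1155,.122),(.172,.19)]:
    m=m0&(z>lo)&(z<hi);Q=C[m];print(lo,len(Q),np.median(Q[:,2]),cv2.minAreaRect(Q[:,:2].astype(np.float32)*1000))
save(p,"k.png",None,1.5)
E
```

```text
24.65 [ 0.4301 -0.1611  0.2997] [ 1.7996e+02 -6.0000e-02 -1.6354e+02] [ 0.2  0.2 -0.6]
wrist 1063 [ 0.4053 -0.3574  0.0307] [ 0.3852 -0.3822  0.0276] [ 0.432  -0.3363  0.0326]
scene 405 [ 0.4131 -0.3514  0.0313] [ 0.3867 -0.3847  0.0104] [ 0.4332 -0.3362  0.0355]
side 376 [ 0.4116 -0.3479  0.0309] [ 0.3847 -0.3814  0.0109] [ 0.4307 -0.3337  0.0344]
0.1155 1082 0.11684333078268697 ((430.35577392578125, -161.26174926757812), (39.523990631103516, 49.60477066040039), 16.523094177246094)
0.172 503 0.17801217536374642 ((430.5931091308594, -161.3812713623047), (28.151582717895508, 15.509881973266602), 16.729692459106445)
```

View pics/k.png

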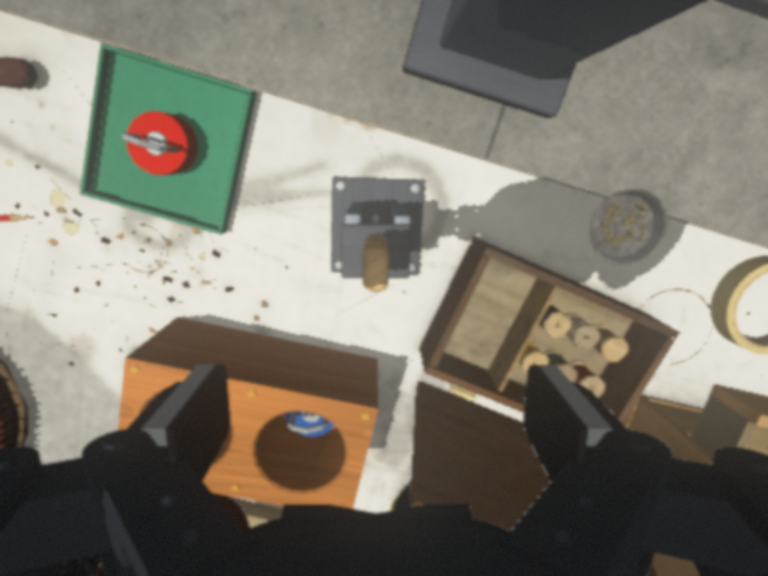

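The red anvil stands upright in the tray (px 160,143). The hook hangs in the cradle at the same position and height as before (375,262), and the blue anvil is in its bore (310,424). Nothing touches the robot.

```bash
python3 -c "
from workcell import bot
print(bot.job_done())"
```

```text
the job is handed in; nothing more can be done
None
```

The job is handed in: the red anvil stands upright in the green tray, the hook is back in its cradle within 1 mm of where it hung, and the blue anvil is still in its bore, at about 25 s of the 61 s limit.

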